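Plug the blow nozzle into the bench air outlet

ROBOT

A 6-joint arm with a two-finger parallel gripper is mounted at the origin on the work surface. World frame = base frame: x ahead of the robot, y to its left, z up, the work surface at z = 0. Lengths are in m, angles in rad, forces in N, time in s.
With the tool pointing down it reaches from about 0.35 to 0.875 m from the base axis. Payload 4.2 kg.
Tool frame: the origin (TCP) lies midway between the tips of the shut fingers; the grasp point (between the pads) lies 19 mm behind it; z points along the fingers, y is the line along which they close (so a half turn about z gives the same grasp; the last joint's range is limited). The gripper opens to 87 mm and grips with 3 to 60 N. Pads are 19 mm wide; open, the fingers measure 117 mm over their backs; the gripper's body (75 mm by 190 mm) begins 51 mm behind the grasp point.
Start: joints at [-0.939, 0.385, 0.008, 0, -1.194, -0.259], TCP at [0.228, -0.582, 0.223] pointing down, gripper open.
Joint ranges: [-3.14, 3.14], [-1.21, 2.06], [-1.07, 1.41], [-3.16, 2.05], [-2.99, -0.16], [-3.1, 3.1]. Speed limits (rad/s): [2.79, 2.79, 3.14, 3.14, 3.14, 3.14].

INTERFACE

Orientations are given as a rotation vector (axis times angle).
In Python, from cell import arm gives the robot as it stands. The module is installed in compiled form; this text tells all that it offers.
- The arm moves only by the tool move_arm, never from a script. Its argument "deltas" is a list that holds one entry, the list of rows, each a list of 5 numbers: the finger opening in mm, from 0 to 87, then the shift along the tool's x, y, z in a scale on which 1.0 is 1000 mm, then the turn about the tool's z in a scale on which 1.0 is 360 degrees. In form: [[[claw, x, y, z, twist], ...]]. A call has exactly 8 rows; each row is the pose to reach, as a shift and turn from the pose commanded when the call began, along the tool's axes at that moment; what a row does not reach only later rows make up. A row lasts 1/12 s, in which the tool goes at most 41.7 mm and 7.16 degrees, less where a joint would pass 70% of its speed; a pose out of reach is approached as far as the arm can. No shift or turn number may pass 1 either way. A call with a gripper value outside its range is refused whole. The fingers move at their own pace and stop on an object; the grip force is fixed at half the most. Time passes only in rows, so rows that repeat a pose let the fingers close, or fill a call up. It gives the time, the measured TCP pose, the force, the opening and the grip force at its end, in the units of the state.
- arm.state(): the state, without advancing time (a new reading comes with each control period).
- arm.camera(name): name is "scene" or "top" or "wrist"; returns a dict with "color" (480x640x3 uint8, red, green, blue), "range_z" (480x640 float32, m along the optical axis (not along the pixel's ray), 0 where there is no reading), "intrinsics" (3x3 intrinsics, pixels), "rvec" (rotation vector, rad) and "tvec" (3), from world to camera coordinates, as OpenCV has them. Camera axes: x right, y down, z forward; pixel columns grow to the right and rows downward; lengths in m; the calibration is good to about 2 mm. The wrist camera is an equidistant fisheye: a pixel r from the principal point sees the ray r / f radians off the axis. A picture is of the moment at which its call begins.
- arm.close_job(): hands the job in; it is judged then, once.
The state is a dict: "time": time; "q": joint angles; "joint_velocities": joint speeds; "tau": joint torques, N m; "ee_pos": TCP position; "orientation": TCP orientation; "ft_force": force on the tool from outside, world axes, zero at the start; "wrist_torque": the same for the moment, N m; "width": opening from 0.0 (shut) to 1.0 (fully open); "finger_force": force on a finger pad.
Only numpy, scipy, OpenCV 4.12 (cv2) and the standard library are available. Lean on these libraries where they do the work, as an engineer would, in place of code of your own. Each camera call takes 0.05 s, during which the arm holds its last target. There are 200 camera calls.

TASK

Take the blow nozzle out of its wooden stand and plug it, upright, into the quick coupling on top of the bench air outlet. Push it gently straight in past the grip until it locks, so that it stays in by itself when you let go, without forcing it against the stop. Leave the other things on the bench where they are.

Things in the scene. Friction and masses are not known exactly. Their poses are not given: they have to be found in the camera images.
- nozzle: Loose blow nozzle, about 150 g, upright in a hole of the stand, 10 mm above the bench. Origin: centre of its lower tip, z up along it. From the tip up: steel nipple 14 mm in diameter, 56 mm long, its first 6.5 mm tapered to 8 mm at the tip, a locking groove 12 to 19 mm above the tip; then a square grey body. In the stand the body's underside rests on the stand's top.
- grip (a point): Point on the nozzle's axis 91 mm above its tip, in its square body (24 x 24 mm, 56 to 116 mm above the tip, faces square to the nozzle's x and y); axes as the nozzle's. Grip there from above on the two y faces. A thin brass spout sticks out of the +x face (to 48 mm from the axis, 68 to 88 mm above the tip).
- stand: Fixed wooden block 90 x 150 x 66 mm, 66 mm high, with two upright holes 17 mm in diameter, 61 mm deep, one holding the nozzle and one empty. Origin at the centre of its underside, long side along its y; holes at y = -35 mm (the nozzle) and y = +40 mm.
- outlet: Fixed bench air outlet: aluminium block 80 x 80 x 30 mm carrying an upright round steel quick coupling, 36 mm in diameter (43 mm at its dark sleeve), top 90 mm above the bench; gauge at the block's +x side. Origin at the centre of its underside, z up. More than 35 N between nozzle and outlet damages the coupling. The nozzle may be turned any way about its axis.
- mouth (a point): Centre of the coupling's mouth, z up; bore 16 mm in diameter, open at the top. Hidden in the bore: spring jaws, met with the tip 16 to 34 mm down (a few N), and a sprung valve, met 13 to 30 mm down (6 N, rising to 10 N). Until it locks the push stays below 16 N.
- sleeve (a point): Centre of the coupling's dark sleeve, on the bore's axis 31 mm below the mouth, z up. The jaws lock into the nipple's groove with the tip 32 to 48 mm below the mouth; the exact depth changes from time to time and cannot be seen, only felt: 2 mm past locking comes a rigid stop. Let go before it locks, the nozzle is pushed back up 15 to 20 mm by the valve.
- tin: Closed steel paint tin, 76 mm in diameter, 60 mm high, loose; origin at the centre of its underside. Leave alone.
- saucer: White plastic pot lid, 124 mm in diameter, 10 mm high, loose; origin at the centre of its underside. Leave alone.
- head: Modelled clay-brown head on a round board, 150 mm wide, 247 mm high, loose; origin at the centre of its underside. Leave alone.
- heatgun: Grey hot-air gun lying on its side, barrel 190 mm long along its x, 58 mm high, handle to its -y side, loose; origin below the barrel. Leave alone.
There are look-alikes about, which are no part of the job. There is more than one size of the outlet; the job needs the smaller. What is shaped like the nozzle but green is not meant.

How it is judged:
On the way, in this order (a step that is already met when the one before it is completed fails the run):
1. the nozzle is lifted clear out of the stand (z of nozzle in the frame of stand above 0.065 m), for 0.1 s.
2. the nozzle's tip is in the mouth of the coupling, upright (horizontal distance between nozzle and mouth below 0.004 m and z of nozzle in the frame of mouth below -0.005 m and angle between nozzle's own z axis and vertical below 0.15 rad), for 0.05 s.
At the end, for the whole second after the job is handed in: The nozzle stands upright (within 0.12 rad) in the coupling, locked: released and at rest with its tip more than 30.5 mm below the mouth and within 4 mm of the axis (an unlocked nozzle is pushed back up past that by the valve) (z of nozzle in the frame of mouth below -0.0305 m and horizontal distance between nozzle and mouth below 0.004 m and angle between nozzle's own z axis and vertical below 0.12 rad and linear speed of nozzle below 0.02 m/s); the robot touches nothing.
It fails at once if the nozzle is pressed against the outlet with more than 35 N (contact force between nozzle and outlet above 35 N).
It fails at once if the robot strikes the outlet with more than 35 N (contact force between the arm and outlet above 35 N).
It fails at once if a bystander is moved by more than 30 mm (distance of any of tin, saucer, head, heatgun from where it was at the start of the episode above 0.03 m).
It also fails if it takes over 45 s, if anything falls off the work surface, if the arm or the gripper's body presses on something with over 40 N, if the wrist force passes 120 N, or if a joint passes its speed limit or range.

## Working session

There is one attempt and no reset: what is moved stays moved. The work goes in short steps, Python scripts to look and compute and a tool call to move; the robot and the scene stay as the last step left them, time stands still between calls to the robot, and variables do not carry over. Pictures are saved under pics/ and viewed, at most 10 in all, crops included, and the job is handed in when it is done.

Besides the shell and the picture viewer there is one more tool, called after "Emit:" in YAML: its name, and indented under it one key for each argument. move_arm: Moves the arm, as the interface text tells. Its arguments: {"type":"object","properties":{"deltas":{"type":"array"}},"required":["deltas"]}

```bash
mkdir -p pics
cat > h.py <<'E'
import numpy as np, cv2, pickle
from cell import arm
def grab(n):
    c=arm.camera(n); pickle.dump(c,open(f'{n}.pkl','wb')); return c
def load(n): return pickle.load(open(f'{n}.pkl','rb'))
def save(img,name): cv2.imwrite(f'pics/{name}.png',img[...,::-1])
def cloud(c):
    # world point per pixel (pinhole cameras)
    K=c['intrinsics'];R=cv2.Rodrigues(np.array(c['rvec']))[0];t=np.array(c['tvec']).ravel()
    v,u=np.mgrid[0:480,0:640];z=c['range_z']
    P=np.stack([(u-K[0,2])/K[0,0]*z,(v-K[1,2])/K[1,1]*z,z],-1)
    return (P-t)@R
def ray(c,u,v,h):
    # intersect pixel ray with plane z=h
    K=c['intrinsics'];R=cv2.Rodrigues(np.array(c['rvec']))[0];t=np.array(c['tvec']).ravel()
    o=-R.T@t; d=R.T@np.array([(u-K[0,2])/K[0,0],(v-K[1,2])/K[1,1],1]); return o+d*(h-o[2])/d[2]
E
python3 - <<'E'
from h import *
for n in ('scene','top'):
    c=grab(n); save(c['color'],n+'0')
    R=cv2.Rodrigues(np.array(c['rvec']))[0]; print(n,(-R.T@np.array(c['tvec']).ravel()).round(3),c['intrinsics'][0],(c['range_z']>0).mean())
s=arm.state();print(s)
E
```

```text
scene [1.515 0.265 0.778] [602.90132682   0.         314.84242841] 0.990673828125
top [ 0.466 -0.019  1.054] [477.74088625   0.         312.25297981] 0.9958756510416666
{'time': 0.1, 'q': array([-9.39415171e-01,  3.85480644e-01,  6.75570944e-03, -4.16184269e-04,
       -1.19400536e+00, -2.58618563e-01]), 'joint_velocities': array([ 0.00063098, -0.00225702,  0.00276107,  0.00352476,  0.00186425,
        0.00036268]), 'tau': array([-1.51565775e-03, -3.91689634e+01,  1.87934285e+01,  4.23188522e+00,
        1.34492875e-02, -7.16045633e-05]), 'ee_pos': array([ 0.22744178, -0.58156616,  0.22156854]), 'orientation': array([ 5.81823206e-01, -3.08675243e+00, -3.00312256e-03]), 'ft_force': array([-0.02090067, -0.64194085, -0.14498015]), 'wrist_torque': array([ 0.0261954 , -0.06289397,  0.00027982]), 'finger_force': 0.0, 'width': 1.0015709709921017}
```

View pics/scene0.png

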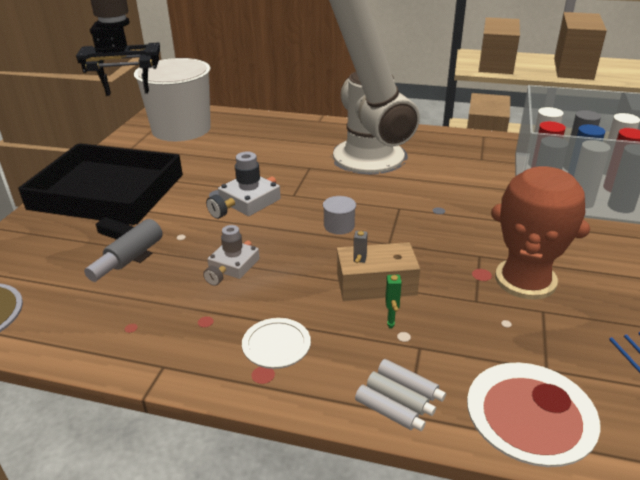

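View pics/top0.png

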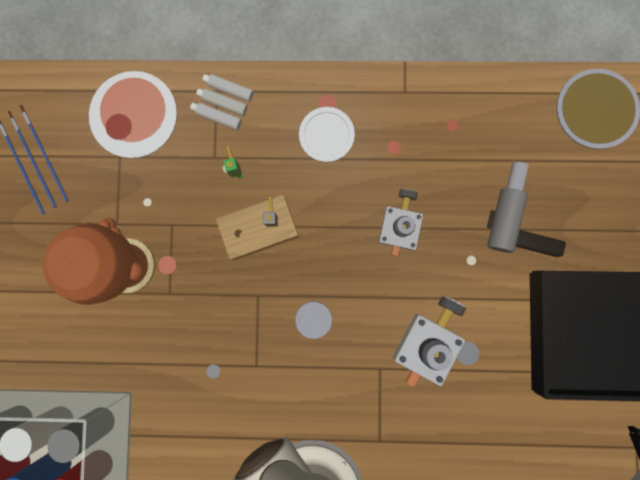

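The scene view shows the grey nozzle in the stand at about (360,247) and the green look-alike at (393,300). The small outlet is at (232,250) and the large one at (247,185). In the top view the nozzle is at (269,218), the green one at (230,165), the small outlet at (404,227) and the large one at (435,352). The grey nozzle and the outlet whose block measures 80 mm and whose top is 90 mm high should be the right ones; I'll measure to check.

```bash
cat > m.py <<'E'
from h import *
c=load('top');P=cloud(c);s=load('scene');Q=cloud(s)
v,u=np.mgrid[0:480,0:640]
def roi(x0,x1,y0,y1): return (u>=x0)&(u<x1)&(v>=y0)&(v<y1)
def rect(m,name,P=P):
    p=P[m];r=cv2.minAreaRect((p[:,:2]*1000).astype(np.float32));(cx,cy),k=cv2.minEnclosingCircle((p[:,:2]*1000).astype(np.float32))
    print(name,m.sum(),'rect',np.round(r[0],1),np.round(r[1],1),round(r[2],1),'circ',round(cx,1),round(cy,1),round(k,1),'z med',np.median(p[:,2]).round(4),'max',p[:,2].max().round(4))
for nm,b in (('small',(372,432,185,260)),('large',(390,480,290,390))):
    r=roi(*b);z=P[...,2]
    rect(r&(z>.02)&(z<.04)&(c['color'].min(-1)>120),nm+' block')
    zt=np.percentile(z[r],99.5);print('top z',zt)
    rect(r&(z>zt-.008),nm+' top')
    rect(r&(z>.055),nm+' coup')
r=roi(212,302,190,262)
rect(r&(P[...,2]>.06)&(P[...,2]<.072),'stand top')
rect(r&(P[...,2]>.115),'nozzle top')
m=r&(P[...,2]>.075)&(P[...,2]<.11);rect(m,'spout?');print((P[m]*1000).round(0)[:12])
hole=r&(P[...,2]<.055);print('hole',np.argwhere(hole).mean(0))
# scene cross-check: nozzle top, small coupling top
v2=lambda x0,x1,y0,y1:roi(x0,x1,y0,y1)
rr=v2(345,375,225,265);rect(rr&(Q[...,2]>.121)&(Q[...,2]<.14),'scene noz top',Q)
rr=v2(215,250,220,245);rect(rr&(Q[...,2]>.085),'scene small top',Q)
a=c['color'][120:280,210:450];b=s['color'][210:300,200:420]
save(np.vstack([cv2.resize(a,(660,440)),cv2.resize(b,(660,270))])[:600] if 0 else cv2.resize(a,(780,520),interpolation=cv2.INTER_CUBIC),'crop')
E
python3 m.py
```

```text
small block 944 rect [ 568.3 -182.3] [79.3 81.6] 78.0 circ 566.9 -182.4 54.1 z med 0.0304 max 0.0375
top z 0.09329550502670132
small top 219 rect [ 526.9 -105.2] [ 34.3 209.1] 27.3 circ 521.4 -108.0 104.9 z med 0.0903 max 1.0545
small coup 374 rect [ 529.5 -104.1] [ 42.1 208.4] 25.6 circ 521.4 -108.0 104.9 z med 0.0884 max 1.0545
large block 247 rect [ 310.8 -240.7] [110.5 110. ] 62.5 circ 311.9 -240.4 75.1 z med 0.0391 max 0.04
top z 0.12790138603801735
large top 466 rect [ 371.7 -134.3] [293.1  48.3] 60.2 circ 381.1 -139.7 147.1 z med 0.1252 max 1.0545
large coup 1032 rect [ 399.9 -148.3] [289.4 143. ] 65.4 circ 405.4 -157.2 150.5 z med 0.1107 max 1.0545
stand top 2783 rect [561.8 124.1] [ 90.7 150.5] 20.6 circ 561.9 123.9 86.7 z med 0.0666 max 0.0719
nozzle top 194 rect [530.5  37.2] [169.3  30.6] 51.2 circ 524.5 41.9 85.0 z med 0.1271 max 1.0545
spout? 104 rect [590.2  88. ] [22.9 58.9] 85.5 circ 590.3 91.9 30.0 z med 0.0902 max 0.11
[[620.  95.  95.]
 [620.  93.  94.]
 [620.  91.  98.]
 [618.  97.  96.]
 [618.  95.  98.]
 [617.  93. 101.]
 [618.  91.  97.]
 [616.  95.  97.]
 [615.  93. 100.]
 [615.  91.  99.]
 [614.  95.  98.]
 [614.  93.  94.]]
hole [224.21902786 256.30349733]
scene noz top 105 rect [576.7  90.6] [29.5 23.8] 0.7 circ 577.2 89.6 16.2 z med 0.125 max 0.1307
scene small top 139 rect [1038.3   30.6] [1062.3   33.4] 24.4 circ 1034.2 39.6 531.2 z med 0.0888 max 0.7776
```

View pics/crop.png

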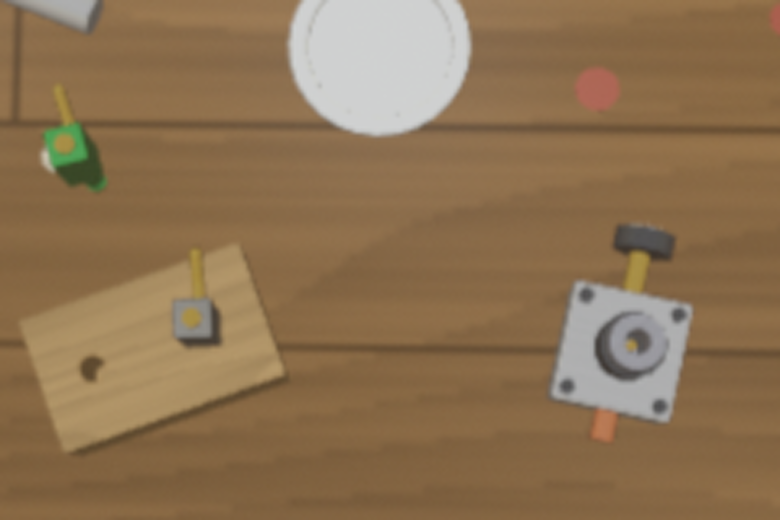

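The crop shows the grey nozzle in the stand at (193,317), with its spout pointing along world +x. The green nozzle is at (66,145). The small outlet's mouth is at (637,341); its block measures 80 mm and its top is at 0.090 m, while the other outlet measures 110 mm and 0.125 m, so the small one is confirmed. Next I'll refine the positions.

```bash
cat > m2.py <<'E'
from h import *
c=load('top');P=cloud(c);P[c['range_z']<=0]=np.nan
s=load('scene');Q=cloud(s);Q[s['range_z']<=0]=np.nan
def near(P,x,y,r,z0,z1):
    return P[(np.hypot(P[...,0]-x,P[...,1]-y)<r)&(P[...,2]>z0)&(P[...,2]<z1)]*1000
def rep(p,n):
    q=p[:,:2].astype(np.float32);r=cv2.minAreaRect(q);k=cv2.minEnclosingCircle(q)
    print(n,len(p),'rect',np.round(r[0],1),np.round(r[1],1),round(r[2],1),'circ',np.round(k[0],1),round(k[1],1),'mean',p.mean(0).round(1))
for n,A in (('top',P),('scene',Q)):
    rep(near(A,.575,.09,.04,.118,.135),n+' noz top')
    rep(near(A,.61,.095,.03,.075,.105),n+' spout')
    rep(near(A,.567,-.182,.03,.084,.096),n+' mouth rim')
    rep(near(A,.567,-.182,.03,.052,.066),n+' sleeve')
# image contours on planes
col=c['color']
hsv=cv2.cvtColor(col,cv2.COLOR_RGB2HSV)
# block outline by colour: z=30mm plane centre
m=((hsv[...,1]<40)&(hsv[...,2]>140)).astype(np.uint8);m[:, :372]=0;m[:,432:]=0;m[:190]=0;m[265:]=0
k=max(cv2.findContours(m,0,1)[0],key=cv2.contourArea);pts=np.array([ray(c,*p[0],.03)[:2]*1000 for p in k],np.float32);print('block',cv2.minAreaRect(pts))
# dark-ish bore in mouth
g=cv2.cvtColor(col,cv2.COLOR_RGB2GRAY)[215:240,393:420];print(g)
# nozzle: grey top
m=((hsv[...,1]<60)&(hsv[...,2]>100)).astype(np.uint8);b=m*0;b[205:235,255:285]=m[205:235,255:285]
k=max(cv2.findContours(b,0,1)[0],key=cv2.contourArea);pts=np.array([ray(c,*p[0],.126)[:2]*1000 for p in k],np.float32);print('noz',cv2.minAreaRect(pts),len(k))
m=((hsv[...,1]>140)&(hsv[...,2]>120)&(hsv[...,0]>15)&(hsv[...,0]<30))
yy,xx=np.where(m[190:235,255:285]);pp=np.array([ray(c,x+255,y+190,.088)[:2]*1000 for x,y in zip(xx,yy)]);print('brass',pp.round(0).tolist())
E
python3 m2.py
```

```text
top noz top 165 rect [573.7  91. ] [23.9 24.3] 2.6 circ [573.8  91. ] 15.5 mean [573.5  90.7 126.5]
top spout 60 rect [600.9  91.8] [38.8 13.1] 18.0 circ [602.3  87.5] 19.5 mean [605.2  92.3  91.1]
top mouth rim 205 rect [ 567.  -181.9] [32.8 34.2] 1.5 circ [ 566.8 -182.4] 17.8 mean [ 566.8 -182.1   90. ]
top sleeve 44 rect [ 561.7 -176.1] [29.4 30.1] 89.5 circ [ 562.2 -177.3] 19.9 mean [ 564.  -177.8   60.7]
scene noz top 124 rect [576.7  90.6] [29.5 23.8] 0.7 circ [577.2  89.6] 16.2 mean [579.6  90.8 124.3]
scene spout 172 rect [603.1  93.7] [41.4 23.7] 7.7 circ [601.8  94.4] 22.3 mean [590.2  91.9  91. ]
scene mouth rim 147 rect [ 571.1 -181.7] [35. 34.] 31.3 circ [ 570.7 -182.7] 18.7 mean [ 571.3 -181.4   88.2]
scene sleeve 114 rect [ 579.4 -178.7] [23.3 42.3] 23.0 circ [ 571.7 -181.9] 21.4 mean [ 582.  -176.    58.4]
block ((567.6798095703125, -182.11119079589844), (78.8796157836914, 79.7817611694336), 78.29170227050781)
[[175 174 174 174 175 174 173 169 161 159 156 155 155 156 160 169 174 174
  175 175 174 175 172 156 117  97  99]
 [175 175 175 175 174 170 159 145 122 120 119 1
[... 2980 characters left out ...]
.0, 92.0], [615.0, 96.0], [615.0, 94.0], [615.0, 92.0], [613.0, 96.0], [613.0, 94.0], [613.0, 92.0], [611.0, 96.0], [611.0, 94.0], [611.0, 92.0], [609.0, 96.0], [609.0, 94.0], [609.0, 92.0], [607.0, 96.0], [607.0, 94.0], [607.0, 92.0], [605.0, 96.0], [605.0, 94.0], [605.0, 92.0], [603.0, 96.0], [603.0, 94.0], [603.0, 92.0], [601.0, 96.0], [601.0, 94.0], [601.0, 92.0], [601.0, 90.0], [599.0, 94.0], [599.0, 92.0], [599.0, 90.0], [596.0, 94.0], [596.0, 92.0], [597.0, 90.0], [594.0, 94.0], [594.0, 92.0], [582.0, 99.0], [582.0, 97.0], [582.0, 95.0], [580.0, 99.0], [580.0, 97.0], [580.0, 95.0], [580.0, 93.0], [578.0, 99.0], [578.0, 97.0], [578.0, 95.0], [578.0, 93.0], [576.0, 97.0], [576.0, 95.0]]
```

```bash
cat > go.py <<'E'
import sys
from h import *
# usage: go.py x y z(mm, TCP) yaw(deg of tool y in world) -> delta from the measured pose in tool axes
s=arm.state();R=cv2.Rodrigues(s['orientation'])[0];p=s['ee_pos']*1000
x,y,z,w=map(float,sys.argv[1:5])
now=np.degrees(np.arctan2(R[1,1],R[0,1]))
d=R.T@(np.array([x,y,z])-p)
print('t',round(s['time'],2),'pos',p.round(1),'yaw',now.round(2),'tilt',R[2].round(3),'F',s['ft_force'].round(1),'w',round(s['width']*87,1),'ff',round(s['finger_force'],1))
print('delta',d.round(1),'twist',-(w-now).round(2))
E
python3 go.py 574 91 220 93
```

```text
t 0.1 pos [ 227.4 -581.6  221.6] yaw 111.35 tilt [ 0.     0.002 -1.   ] F [-0.  -0.6 -0.1] w 87.1 ff 0.0
delta [-567.6  500.2    2.5] twist 18.35
```

The rows are not in the units I measure in: shifts go in shares of 1000 mm and turns go in shares of 360 degrees. I convert before sending: -187 mm / 1000 = -0.187, 165 mm / 1000 = 0.165, 12 degrees / 360 = 0.0333.

Emit:
move_arm:
  deltas:
    - [[87, -0.012, 0.01, 0, 0.0028], [87, -0.035, 0.031, 0, 0.0056], [87, -0.059, 0.052, 0, 0.0111], [87, -0.083, 0.073, 0, 0.0167], [87, -0.108, 0.095, 0, 0.0222], [87, -0.133, 0.117, 0, 0.0278], [87, -0.16, 0.141, 0, 0.0306], [87, -0.187, 0.165, 0, 0.0333]]

```text
time: 0.77
ee_pos: [0.3419, -0.3586, 0.2222]
orientation: [0.254, -3.131, -0.001]
ft_force: [1.1, -0.2, -1.2]
width: 1.002
finger_force: 0.0
```

```bash
python3 go.py 574 91 220 93
```

```text
t 0.77 pos [ 341.9 -358.6  222.2] yaw 99.27 tilt [ 0.     0.001 -1.   ] F [ 1.1 -0.2 -1.2] w 87.2 ff 0.0
delta [-301.5  406.4    2.3] twist 6.27
```

Converted, 216 mm / 1000 = 0.216, 189 mm / 1000 = 0.189, 6 degrees / 360 = 0.0167.

Emit:
move_arm:
  deltas:
    - [[87, -0.02, 0.027, 0, 0.0028], [87, -0.04, 0.054, 0, 0.0056], [87, -0.06, 0.081, 0, 0.0083], [87, -0.08, 0.108, 0, 0.0111], [87, -0.1, 0.135, 0, 0.0139], [87, -0.12, 0.162, 0, 0.0167], [87, -0.14, 0.189, 0, 0.0167], [87, -0.16, 0.216, 0, 0.0167]]

```text
time: 1.43
ee_pos: [0.4646, -0.1194, 0.2224]
orientation: [0.092, -3.14, -0.0]
ft_force: [0.4, -0.7, -0.5]
width: 1.002
finger_force: 0.0
```

Converted, 172 mm / 1000 = 0.172, 160 mm / 1000 = 0.16.

Emit:
move_arm:
  deltas:
    - [[87, -0.017, 0.028, 0, 0], [87, -0.034, 0.055, 0, 0], [87, -0.051, 0.082, 0, 0], [87, -0.068, 0.11, 0, 0], [87, -0.085, 0.137, 0, 0], [87, -0.105, 0.16, 0, 0], [87, -0.117, 0.172, 0, 0], [87, -0.117, 0.172, 0, 0]]

```text
time: 2.1
ee_pos: [0.5729, 0.06, 0.2214]
orientation: [0.096, -3.14, 0.0]
ft_force: [0.5, -0.3, 0.8]
width: 0.997
finger_force: 0.0
```

```bash
python3 go.py 574 91 220 93; python3 -c "
from h import *
c=grab('wrist');save(c['color'],'wrist1');print(c['intrinsics'],c['tvec'])
R=cv2.Rodrigues(np.array(c['rvec']))[0];print(-R.T@np.array(c['tvec']).ravel(),R)"
```

```text
t 2.1 pos [572.9  60.  221.4] yaw 93.52 tilt [ 0. -0. -1.] F [ 0.5 -0.3  0.8] w 86.7 ff 0.0
delta [-3.  30.8  1.4] twist 0.52
[[371.64829954   0.         314.15494989]
 [  0.         371.64829954 238.53522374]
 [  0.           0.           1.        ]] [-0.02507043 -0.58687614  0.23431126]
[0.49986938 0.0555777  0.38340009] [[-0.06167118  0.9980959   0.00111135]
 [ 0.96141705  0.05910568  0.26867037]
 [ 0.26809311  0.01763769 -0.96323154]]
```

Converted, 40 mm / 1000 = 0.04, 31 mm / 1000 = 0.031.

Emit:
move_arm:
  deltas:
    - [[87, -0.001, 0.01, 0, 0], [87, -0.002, 0.02, 0, 0], [87, -0.003, 0.028, 0, 0], [87, -0.003, 0.031, 0.01, 0], [87, -0.003, 0.031, 0.025, 0], [87, -0.003, 0.031, 0.04, 0], [87, -0.003, 0.031, 0.04, 0], [87, -0.003, 0.031, 0.04, 0]]

```text
time: 2.82
ee_pos: [0.5717, 0.0882, 0.1817]
orientation: [0.092, -3.138, 0.002]
ft_force: [0.0, 1.0, 1.1]
width: 0.999
finger_force: 0.0
```

```bash
python3 go.py 574 91 82 93; python3 -c "
from h import *
c=grab('wrist');save(c['color'],'wrist1')"
```

```text
t 2.82 pos [571.7  88.2 181.7] yaw 93.36 tilt [ 0.002 -0.001 -1.   ] F [0.  1.  1.1] w 86.9 ff 0.0
delta [-2.7  2.7 99.7] twist 0.36
```

View pics/wrist1.png

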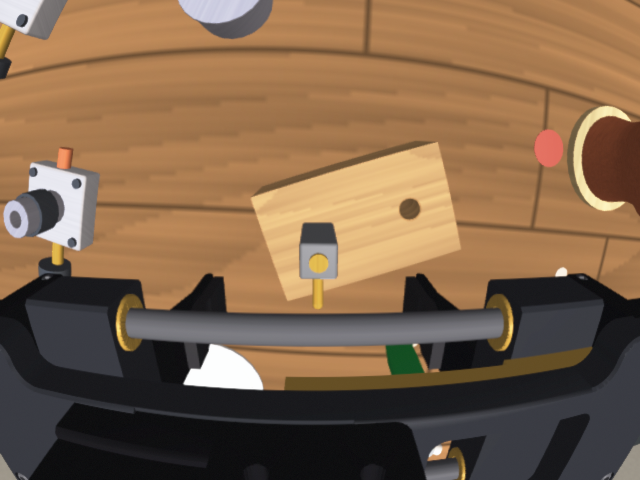

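The wrist view shows the nozzle top at (318,263), centred between the fingers at about (213,290) and (416,290), with the spout pointing away. I'll cast that ray to cross-check the position.

```bash
cat >> h.py <<'E'
def fray(c,u,v,h):
    K=c['intrinsics'];R=cv2.Rodrigues(np.array(c['rvec']))[0];t=np.array(c['tvec']).ravel()
    a=np.array([u-K[0,2],v-K[1,2]]);r=np.hypot(*a);th=r/K[0,0]
    d=R.T@np.array([*(a/r*np.sin(th)),np.cos(th)]);o=-R.T@t;return o+d*(h-o[2])/d[2]
E
python3 - <<'E'
from h import *
c=load('wrist')
h=cv2.cvtColor(c['color'],cv2.COLOR_RGB2HSV)
m=((h[...,0]>15)&(h[...,0]<30)&(h[...,1]>150)&(h[...,2]>120)).astype(np.uint8)
b=m*0;b[250:275,302:336]=m[250:275,302:336]
M=cv2.moments(b,True);u,v=M['m10']/M['m00'],M['m01']/M['m00'];print(u,v,M['m00'],(fray(c,u,v,.127)*1000).round(1))
for p in [(301,243),(337,243),(300,278),(337,278)]: print((fray(c,*p,.126)*1000).round(1))
print('mouth',(fray(c,17,220,.09)*1000).round(1))
E
```

```text
318.2261904761905 262.5833333333333 252.0 [574.1  91.1 127. ]
[562.5  79.9 126. ]
[561.2 101.8 126. ]
[585.4  80.4 126. ]
[584.1 103.6 126. ]
mouth [ 567.6 -178.7   90. ]
```

Converted, 98 mm / 1000 = 0.098, 90 mm / 1000 = 0.09.

Emit:
move_arm:
  deltas:
    - [[87, -0.002, 0.002, 0, 0], [87, -0.002, 0.002, 0.015, 0], [87, -0.002, 0.002, 0.035, 0], [87, -0.002, 0.002, 0.055, 0], [87, -0.002, 0.002, 0.075, 0], [87, -0.002, 0.002, 0.09, 0], [87, -0.002, 0.002, 0.098, 0], [87, -0.002, 0.002, 0.098, 0]]

```text
time: 3.53
ee_pos: [0.5737, 0.0905, 0.0834]
orientation: [0.091, -3.138, 0.001]
ft_force: [-0.3, -0.2, 0.3]
width: 1.003
finger_force: 0.0
```

```bash
python3 go.py 574 91 82 93
```

```text
t 3.53 pos [573.7  90.5  83.4] yaw 93.34 tilt [ 0.002 -0.001 -1.   ] F [-0.3 -0.2  0.3] w 87.2 ff 0.0
delta [-0.3  0.5  1.4] twist 0.34
```

Converted, 1 mm / 1000 = 0.001, 0.5 mm / 1000 = 0.0005.

Emit:
move_arm:
  deltas:
    - [[50, 0, 0.0005, 0.001, 0], [30, 0, 0.0005, 0.001, 0], [22, 0, 0.0005, 0.001, 0], [20, 0, 0.0005, 0.001, 0], [20, 0, 0.0005, 0.001, 0], [20, 0, 0.0005, 0.001, 0], [20, 0, 0.0005, 0.001, 0], [20, 0, 0.0005, 0.001, 0]]

```text
time: 4.2
ee_pos: [0.5742, 0.0912, 0.0837]
orientation: [-0.092, 3.14, 0.0]
ft_force: [-0.5, 0.1, -0.0]
width: 0.474
finger_force: 0.0
```

```bash
python3 go.py 574 91 82 93
```

```text
t 4.2 pos [574.2  91.2  83.7] yaw 93.36 tilt [-0.  0. -1.] F [-0.5  0.1 -0. ] w 41.3 ff 0.0
delta [ 0.2 -0.2  1.7] twist 0.36
```

Converted, 1 mm / 1000 = 0.001.

Emit:
move_arm:
  deltas:
    - [[10, 0, 0, 0.001, 0], [10, 0, 0, 0.001, 0], [10, 0, 0, 0.001, 0], [10, 0, 0, 0.001, 0], [10, 0, 0, 0.001, 0], [10, 0, 0, 0.001, 0], [10, 0, 0, 0.001, 0], [10, 0, 0, 0.001, 0]]

```text
time: 4.87
ee_pos: [0.5741, 0.0911, 0.0824]
orientation: [0.092, -3.14, 0.0]
ft_force: [0.3, -0.1, -1.9]
width: 0.273
finger_force: 30.0
```

```bash
python3 go.py 574 91 82 93
```

```text
t 4.87 pos [574.1  91.1  82.4] yaw 93.35 tilt [ 0. -0. -1.] F [ 0.3 -0.1 -1.9] w 23.7 ff 30.0
delta [ 0.1 -0.1  0.4] twist 0.35
```

Converted, -115 mm / 1000 = -0.115, -110 mm / 1000 = -0.11.

Emit:
move_arm:
  deltas:
    - [[10, 0, 0, -0.005, 0], [10, 0, 0, -0.015, 0], [10, 0, 0, -0.03, 0], [10, 0, 0, -0.05, 0], [10, 0, 0, -0.07, 0], [10, 0, 0, -0.092, 0], [10, 0, 0, -0.11, 0], [10, 0, 0, -0.115, 0]]

```text
time: 5.53
ee_pos: [0.576, 0.0917, 0.2022]
orientation: [-0.093, 3.133, 0.003]
ft_force: [0.4, -0.2, -0.6]
width: 0.272
finger_force: 30.0
```

```bash
python3 go.py 567 -182 200 93
```

```text
t 5.53 pos [576.   91.7 202.2] yaw 93.4 tilt [-0.008  0.002 -1.   ] F [ 0.4 -0.2 -0.6] w 23.6 ff 30.0
delta [  25.2 -272.6    1.5] twist 0.4
```

Converted, -240 mm / 1000 = -0.24, -222 mm / 1000 = -0.222.

Emit:
move_arm:
  deltas:
    - [[10, 0.001, -0.012, 0, 0], [10, 0.004, -0.042, 0, 0], [10, 0.007, -0.08, 0, 0], [10, 0.011, -0.118, 0, 0], [10, 0.014, -0.156, 0, 0], [10, 0.018, -0.194, 0, 0], [10, 0.02, -0.222, 0, 0], [10, 0.022, -0.24, 0, 0]]

```text
time: 6.2
ee_pos: [0.5647, -0.1529, 0.1961]
orientation: [0.087, -3.137, -0.0]
ft_force: [0.7, 0.6, -1.5]
width: 0.275
finger_force: 30.0
```

Emit:
move_arm:
  deltas:
    - [[10, 0.001, -0.015, 0, 0], [10, 0.003, -0.024, 0, 0], [10, 0.004, -0.03, 0, 0], [10, 0.004, -0.032, 0, 0], [10, 0.004, -0.032, 0, 0], [10, 0.004, -0.032, 0, 0], [10, 0.004, -0.032, 0, 0], [10, 0.004, -0.032, 0, 0]]

```text
time: 6.87
ee_pos: [0.5643, -0.1811, 0.1976]
orientation: [-0.094, 3.14, 0.0]
ft_force: [-0.4, -0.9, -2.2]
width: 0.274
finger_force: 30.0
```

```bash
python3 go.py 567 -182 200 93; python3 -c "
from h import *
c=grab('wrist');save(c['color'],'wrist2');t=grab('top');s=grab('scene')
a=cv2.resize(s['color'][150:300,150:310],(480,450),interpolation=cv2.INTER_CUBIC)
b=cv2.resize(t['color'][180:280,360:460],(320,320),interpolation=cv2.INTER_CUBIC)
o=np.zeros((450,800,3),np.uint8);o[:,:480]=a;o[:320,480:]=b;save(o,'both2')"
```

```text
t 6.87 pos [ 564.3 -181.1  197.6] yaw 93.43 tilt [-0.  0. -1.] F [-0.4 -0.9 -2.2] w 23.9 ff 30.0
delta [-2.6 -1.1 -2.4] twist 0.43
```

View pics/wrist2.png

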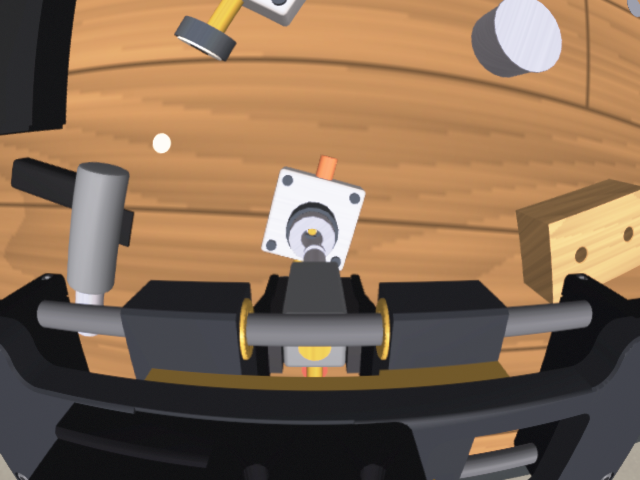

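View pics/both2.png

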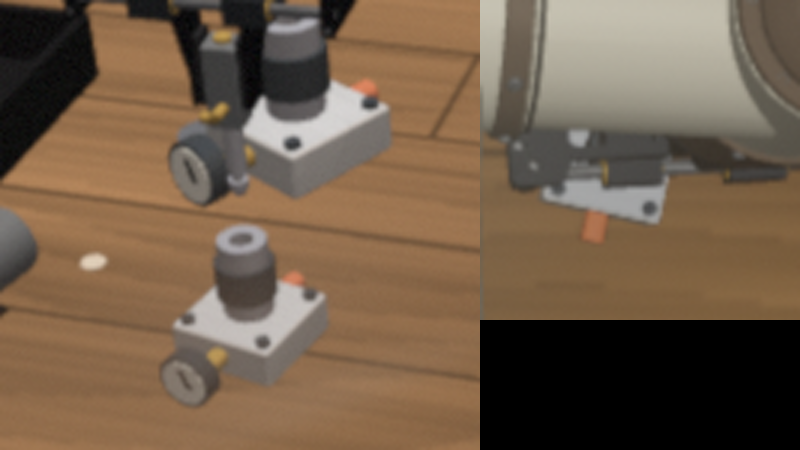

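The wrist view shows the nipple at (314,250) over the small coupling's mouth at about (312,232). In the scene crop the tip is at (238,187) and the mouth at (241,239), i.e. full-image (229.3,212.3) and (230.3,229.7). I'll compare both by ray.

Run:
```python
from h import *
s=load('scene');c=load('wrist')
print('scene tip',(ray(s,229.3,213.2,.1256)*1000).round(1),'mouth',(ray(s,230.3,229.7,.09)*1000).round(1))
Q=cloud(s);Q[s['range_z']<=0]=np.nan
p=Q[222:246,215:248].reshape(-1,3)*1000;p=p[(p[:,2]>84)&(p[:,2]<96)&(np.hypot(p[:,0]-568,p[:,1]+182)<24)];print('scene rim',cv2.minEnclosingCircle(p[:,:2].astype(np.float32)))
p=Q[185:216,215:240].reshape(-1,3)*1000;p=p[(p[:,2]>124)&(p[:,2]<176)&(abs(p[:,1]+182)<20)&(abs(p[:,0]-566)<20)];print('nipple',len(p),p.mean(0),p.min(0),p.max(0))
for z in range(126,176,8):
    q=p[abs(p[:,2]-z)<5];print(z,len(q),q.mean(0).round(1), q[:,1].min().round(1),q[:,1].max().round(1)) if len(q) else 0
save(cv2.resize(c['color'][190:280,250:380],(780,540),interpolation=cv2.INTER_CUBIC),'w2crop')
```

```text
scene tip [ 562.4 -182.5  125.6] mouth [ 569.4 -181.3   90. ]
scene rim ((569.8482666015625, -183.59234619140625), 19.053096771240234)
nipple 144 [ 569.36165803 -179.70318283  151.7290144 ] [ 559.07913097 -187.95273089  125.36229479] [ 576.10551877 -173.47116131  175.79727751]
126 9 [ 569.3 -181.2  127.9] -187.4 -176.0
134 31 [ 568.7 -179.5  134.9] -188.0 -173.5
142 21 [ 569.4 -179.7  142.6] -187.4 -175.1
150 30 [ 569.6 -179.3  150.1] -187.4 -174.6
158 33 [ 569.3 -179.9  158.5] -187.7 -174.6
166 28 [ 569.4 -180.   165.8] -187.6 -174.7
174 21 [ 570.1 -179.2  172.6] -186.5 -174.4
```

View pics/w2crop.png

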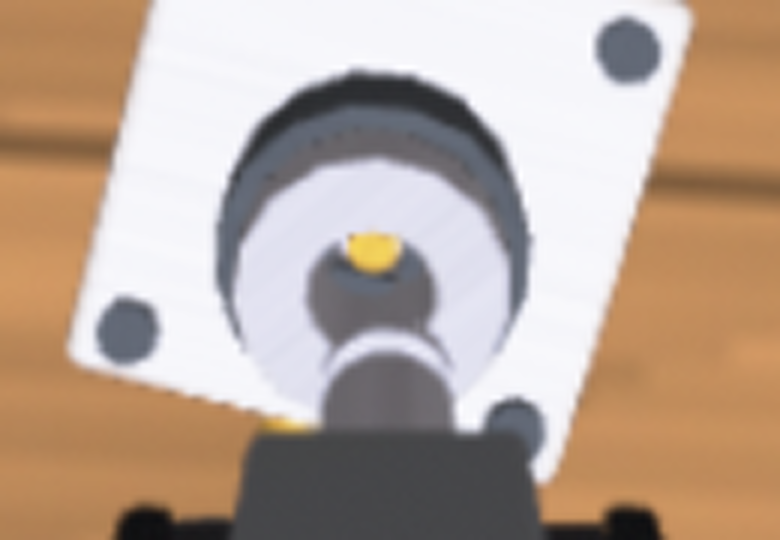

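Run:
```python
from h import *
c=load('wrist')
f=lambda u,v,h:(fray(c,250+u/6,190+v/6,h)*1000).round(1)
print('rim L/R',f(233,290,.09),f(513,290,.09),'rim top',f(373,158,.09),'bore L/R',f(308,298,.09),f(438,298,.09),'bore top',f(373,237,.09))
print('nipple L/R ',f(323,410,.135),f(452,410,.135), 'shoulder top front',f(388,330,.1321))
print('body underside L/R',f(262,432,.1816-.000),f(525,432,.1816))
```

```text
rim L/R [ 567.5 -199.7   90. ] [ 565.4 -164.6   90. ] rim top [ 549.5 -183.1   90. ] bore L/R [ 567.9 -190.2   90. ] [ 567.  -173.9   90. ] bore top [ 559.6 -182.5   90. ]
nipple L/R  [ 567.4 -187.2  135. ] [ 566.6 -173.5  135. ] shoulder top front [ 559.  -180.8  132.1]
body underside L/R [ 553.9 -191.9  181.6] [ 552.6 -169.7  181.6]
```

Converted, 27 mm / 1000 = 0.027, -1.5 mm / 1000 = -0.0015.

Emit:
move_arm:
  deltas:
    - [[10, -0.003, -0.0015, 0, 0], [10, -0.003, -0.0015, 0.003, 0], [10, -0.003, -0.0015, 0.01, 0], [10, -0.003, -0.0015, 0.018, 0], [10, -0.003, -0.0015, 0.024, 0], [10, -0.003, -0.0015, 0.027, 0], [10, -0.003, -0.0015, 0.027, 0], [10, -0.003, -0.0015, 0.027, 0]]

```text
time: 7.68
ee_pos: [0.5672, -0.1833, 0.1702]
orientation: [0.092, -3.14, 0.0]
ft_force: [0.1, -0.1, -1.4]
width: 0.27
finger_force: 30.0
```

```bash
python3 go.py 567.3 -182.6 170 93.4; python3 -c "
from h import *
c=grab('wrist');s=grab('scene')
a=cv2.resize(s['color'][195:255,200:260],(400,400),interpolation=cv2.INTER_CUBIC)
b=cv2.resize(c['color'][205:271,280:346],(400,400),interpolation=cv2.INTER_CUBIC)
save(np.hstack([a,b]),'both3')"
```

```text
t 7.68 pos [ 567.2 -183.3  170.2] yaw 93.36 tilt [ 0.001 -0.    -1.   ] F [ 0.1 -0.1 -1.4] w 23.5 ff 30.0
delta [-0.1  0.7  0.2] twist -0.04
```

View pics/both3.png

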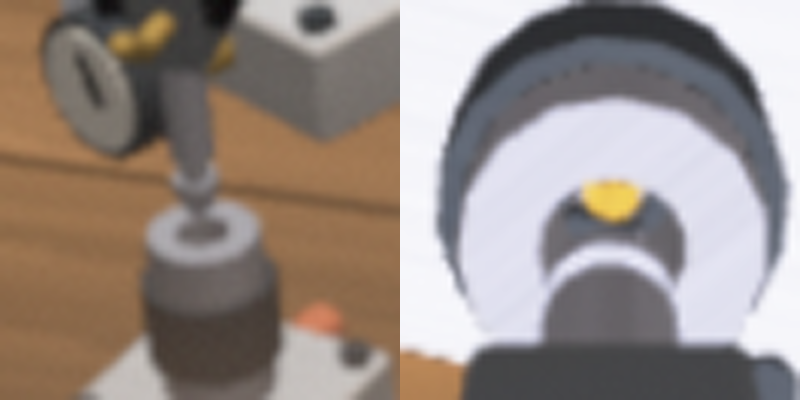

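The wrist crop shows the nipple centred at 610 in a bore centred at 613. The scene crop shows the tip at (197,215), just above the mouth at (204,231).

Run:
```python
from h import *
c=load('wrist');k=400/66
f=lambda u,v,h:(fray(c,280+(u-400)/k,205+v/k,h)*1000).round(1)
print('bore L/R',f(542,250,.09),f(685,250,.09),'bore top',f(613,180,.09),'rim top',f(613,98,.09))
print('nipple L/R',f(544,330,.112),f(677,330,.112),'shoulder',f(611,245,.1047))
s=load('scene');k=400/60
g=lambda u,v,h:(ray(s,200+u/k,195+v/k,h)*1000).round(1)
print(g(197,216,.098),g(204,231,.09), 'shoulder L/R',g(171,188,.1047),g(217,188,.1047),'rim L/R',g(146,235,.09),g(262,235,.09))
```

```text
bore L/R [ 567.5 -190.3   90. ] [ 566.6 -174.2   90. ] bore top [ 558.9 -182.8   90. ] rim top [ 549.6 -183.4   90. ]
nipple L/R [ 569.5 -189.4  112. ] [ 568.7 -175.7  112. ] shoulder [ 562.1 -182.9  104.7]
[ 572.9 -180.7   98. ] [ 569.1 -180.8   90. ] shoulder L/R [ 569.5 -189.9  104.7] [ 566.2 -176.1  104.7] rim L/R [ 575.4 -197.4   90. ] [ 567.  -162.5   90. ]
```

Converted, 16 mm / 1000 = 0.016, 14 mm / 1000 = 0.014.

Emit:
move_arm:
  deltas:
    - [[10, 0.0012, 0.0004, 0, 0], [10, 0.0012, 0.0004, 0.002, 0], [10, 0.0012, 0.0004, 0.005, 0], [10, 0.0012, 0.0004, 0.008, 0], [10, 0.0012, 0.0004, 0.011, 0], [10, 0.0012, 0.0004, 0.014, 0], [10, 0.0012, 0.0004, 0.016, 0], [10, 0.0012, 0.0004, 0.016, 0]]

```text
time: 8.45
ee_pos: [0.566, -0.1829, 0.1539]
orientation: [0.092, -3.14, -0.0]
ft_force: [0.9, 0.2, -1.1]
width: 0.272
finger_force: 30.0
```

```bash
python3 go.py 567 -182.6 146 93.4
```

```text
t 8.45 pos [ 566.  -182.9  153.9] yaw 93.36 tilt [ 0.  0. -1.] F [ 0.9  0.2 -1.1] w 23.6 ff 30.0
delta [-1.   0.2  7.9] twist -0.04
```

Converted, 6 mm / 1000 = 0.006, 5 mm / 1000 = 0.005.

Emit:
move_arm:
  deltas:
    - [[10, 0, 0, 0.001, 0], [10, 0, 0, 0.002, 0], [10, 0, 0, 0.003, 0], [10, 0, 0, 0.004, 0], [10, 0, 0, 0.005, 0], [10, 0, 0, 0.006, 0], [10, 0, 0, 0.006, 0], [10, 0, 0, 0.006, 0]]

```text
time: 9.12
ee_pos: [0.5661, -0.1829, 0.1485]
orientation: [-0.092, 3.14, 0.0]
ft_force: [-0.3, -0.1, -2.3]
width: 0.271
finger_force: 30.0
```

```bash
python3 go.py 567 -182.6 146 93.4
```

```text
t 9.12 pos [ 566.1 -182.9  148.5] yaw 93.36 tilt [-0.  0. -1.] F [-0.3 -0.1 -2.3] w 23.5 ff 30.0
delta [-0.9  0.2  2.5] twist -0.04
```

Converted, 6 mm / 1000 = 0.006, 5 mm / 1000 = 0.005.

Emit:
move_arm:
  deltas:
    - [[10, 0, 0, 0.001, 0], [10, 0, 0, 0.002, 0], [10, 0, 0, 0.003, 0], [10, 0, 0, 0.004, 0], [10, 0, 0, 0.005, 0], [10, 0, 0, 0.006, 0], [10, 0, 0, 0.006, 0], [10, 0, 0, 0.006, 0]]

```text
time: 9.78
ee_pos: [0.5661, -0.1829, 0.1424]
orientation: [0.092, -3.14, -0.0]
ft_force: [0.7, -0.1, -1.1]
width: 0.278
finger_force: 30.0
```

Converted, 5 mm / 1000 = 0.005, 4 mm / 1000 = 0.004.

Emit:
move_arm:
  deltas:
    - [[10, 0, 0, 0.001, 0], [10, 0, 0, 0.002, 0], [10, 0, 0, 0.003, 0], [10, 0, 0, 0.004, 0], [10, 0, 0, 0.005, 0], [10, 0, 0, 0.005, 0], [10, 0, 0, 0.005, 0], [10, 0, 0, 0.005, 0]]

```text
time: 10.45
ee_pos: [0.5661, -0.1829, 0.1375]
orientation: [-0.092, 3.14, 0.0]
ft_force: [0.0, 0.6, -1.6]
width: 0.277
finger_force: 30.0
```

```bash
python3 go.py 567 -182.6 146 93.4
```

```text
t 10.45 pos [ 566.1 -182.9  137.5] yaw 93.36 tilt [-0.  0. -1.] F [ 0.   0.6 -1.6] w 24.1 ff 30.0
delta [-0.9  0.2 -8.5] twist -0.04
```

Converted, 4 mm / 1000 = 0.004, 3 mm / 1000 = 0.003.

Emit:
move_arm:
  deltas:
    - [[10, 0, 0, 0.001, 0], [10, 0, 0, 0.002, 0], [10, 0, 0, 0.003, 0], [10, 0, 0, 0.004, 0], [10, 0, 0, 0.004, 0], [10, 0, 0, 0.004, 0], [10, 0, 0, 0.004, 0], [10, 0, 0, 0.004, 0]]

```text
time: 11.12
ee_pos: [0.5662, -0.183, 0.1339]
orientation: [-0.092, 3.14, -0.0]
ft_force: [-1.4, 0.7, 4.7]
width: 0.27
finger_force: 30.0
```

Converted, 1.5 mm / 1000 = 0.0015, 1 mm / 1000 = 0.001.

Emit:
move_arm:
  deltas:
    - [[10, 0, 0, 0.0005, 0], [10, 0, 0, 0.001, 0], [10, 0, 0, 0.0015, 0], [10, 0, 0, 0.0015, 0], [10, 0, 0, 0.0015, 0], [10, 0, 0, 0.0015, 0], [10, 0, 0, 0.0015, 0], [10, 0, 0, 0.0015, 0]]

```text
time: 11.78
ee_pos: [0.5663, -0.183, 0.1324]
orientation: [-0.092, 3.14, -0.0]
ft_force: [-1.5, 1.1, 6.2]
width: 0.273
finger_force: 30.0
```

```bash
python3 go.py 567 -182.6 146 93.4
```

```text
t 11.78 pos [ 566.3 -183.   132.4] yaw 93.37 tilt [-0.001 -0.    -1.   ] F [-1.5  1.1  6.2] w 23.8 ff 30.0
delta [ -0.7   0.3 -13.6] twist -0.03
```

Converted, 1 mm / 1000 = 0.001, 0.5 mm / 1000 = 0.0005.

Emit:
move_arm:
  deltas:
    - [[10, 0, 0, 0.0005, 0], [10, 0, 0, 0.001, 0], [10, 0, 0, 0.001, 0], [10, 0, 0, 0.001, 0], [10, 0, 0, 0.001, 0], [10, 0, 0, 0.001, 0], [10, 0, 0, 0.001, 0], [10, 0, 0, 0.001, 0]]

```text
time: 12.45
ee_pos: [0.5663, -0.183, 0.1315]
orientation: [-0.092, 3.14, -0.0]
ft_force: [-1.6, 1.2, 6.9]
width: 0.275
finger_force: 30.0
```

Converted, 1 mm / 1000 = 0.001, 0.5 mm / 1000 = 0.0005.

Emit:
move_arm:
  deltas:
    - [[10, 0, 0, 0.0005, 0], [10, 0, 0, 0.001, 0], [10, 0, 0, 0.001, 0], [10, 0, 0, 0.001, 0], [10, 0, 0, 0.001, 0], [10, 0, 0, 0.001, 0], [10, 0, 0, 0.001, 0], [10, 0, 0, 0.001, 0]]

```text
time: 13.12
ee_pos: [0.5663, -0.183, 0.1307]
orientation: [-0.092, 3.139, -0.001]
ft_force: [-1.8, 1.3, 6.8]
width: 0.275
finger_force: 30.0
```

Converted, 1 mm / 1000 = 0.001, 0.5 mm / 1000 = 0.0005.

Emit:
move_arm:
  deltas:
    - [[10, 0, 0, 0.0005, 0], [10, 0, 0, 0.001, 0], [10, 0, 0, 0.001, 0], [10, 0, 0, 0.001, 0], [10, 0, 0, 0.001, 0], [10, 0, 0, 0.001, 0], [10, 0, 0, 0.001, 0], [10, 0, 0, 0.001, 0]]

```text
time: 13.78
ee_pos: [0.5664, -0.183, 0.13]
orientation: [-0.093, 3.139, -0.001]
ft_force: [-2.2, 0.5, 8.9]
width: 0.273
finger_force: 30.0
```

Converted, 1 mm / 1000 = 0.001, 0.5 mm / 1000 = 0.0005.

Emit:
move_arm:
  deltas:
    - [[10, 0, 0, 0.0005, 0], [10, 0, 0, 0.001, 0], [10, 0, 0, 0.001, 0], [10, 0, 0, 0.001, 0], [10, 0, 0, 0.001, 0], [10, 0, 0, 0.001, 0], [10, 0, 0, 0.001, 0], [10, 0, 0, 0.001, 0]]

```text
time: 14.45
ee_pos: [0.5664, -0.183, 0.1292]
orientation: [-0.093, 3.139, -0.001]
ft_force: [-2.6, 0.5, 8.7]
width: 0.273
finger_force: 30.0
```

Converted, 1 mm / 1000 = 0.001, 0.5 mm / 1000 = 0.0005.

Emit:
move_arm:
  deltas:
    - [[10, 0, 0, 0.0005, 0], [10, 0, 0, 0.001, 0], [10, 0, 0, 0.001, 0], [10, 0, 0, 0.001, 0], [10, 0, 0, 0.001, 0], [10, 0, 0, 0.001, 0], [10, 0, 0, 0.001, 0], [10, 0, 0, 0.001, 0]]

```text
time: 15.12
ee_pos: [0.5664, -0.183, 0.1284]
orientation: [-0.093, 3.139, -0.001]
ft_force: [-2.1, 2.4, 9.1]
width: 0.277
finger_force: 30.0
```

Converted, 1 mm / 1000 = 0.001, 0.5 mm / 1000 = 0.0005.

Emit:
move_arm:
  deltas:
    - [[10, 0, 0, 0.0005, 0], [10, 0, 0, 0.001, 0], [10, 0, 0, 0.001, 0], [10, 0, 0, 0.001, 0], [10, 0, 0, 0.001, 0], [10, 0, 0, 0.001, 0], [10, 0, 0, 0.001, 0], [10, 0, 0, 0.001, 0]]

```text
time: 15.78
ee_pos: [0.5664, -0.183, 0.1275]
orientation: [-0.093, 3.139, -0.001]
ft_force: [-2.6, 1.7, 9.8]
width: 0.277
finger_force: 30.0
```

Converted, 1 mm / 1000 = 0.001, 0.5 mm / 1000 = 0.0005.

Emit:
move_arm:
  deltas:
    - [[10, 0, 0, 0.0005, 0], [10, 0, 0, 0.001, 0], [10, 0, 0, 0.001, 0], [10, 0, 0, 0.001, 0], [10, 0, 0, 0.001, 0], [10, 0, 0, 0.001, 0], [10, 0, 0, 0.001, 0], [10, 0, 0, 0.001, 0]]

```text
time: 16.45
ee_pos: [0.5664, -0.183, 0.1269]
orientation: [-0.093, 3.139, -0.001]
ft_force: [-3.1, 0.8, 12.1]
width: 0.272
finger_force: 30.0
```

Converted, 0.8 mm / 1000 = 0.0008, 0.4 mm / 1000 = 0.0004.

Emit:
move_arm:
  deltas:
    - [[10, 0, 0, 0.0004, 0], [10, 0, 0, 0.0008, 0], [10, 0, 0, 0.0008, 0], [10, 0, 0, 0.0008, 0], [10, 0, 0, 0.0008, 0], [10, 0, 0, 0.0008, 0], [10, 0, 0, 0.0008, 0], [10, 0, 0, 0.0008, 0]]

```text
time: 17.12
ee_pos: [0.5664, -0.183, 0.1254]
orientation: [-0.093, 3.139, -0.001]
ft_force: [-1.5, 1.6, 8.6]
width: 0.276
finger_force: 30.0
```

Converted, 0.8 mm / 1000 = 0.0008, 0.4 mm / 1000 = 0.0004.

Emit:
move_arm:
  deltas:
    - [[10, 0, 0, 0.0004, 0], [10, 0, 0, 0.0008, 0], [10, 0, 0, 0.0008, 0], [10, 0, 0, 0.0008, 0], [10, 0, 0, 0.0008, 0], [10, 0, 0, 0.0008, 0], [10, 0, 0, 0.0008, 0], [10, 0, 0, 0.0008, 0]]

```text
time: 17.78
ee_pos: [0.5663, -0.183, 0.1245]
orientation: [-0.093, 3.139, -0.001]
ft_force: [-1.8, 0.7, 8.5]
width: 0.271
finger_force: 30.0
```

Converted, -2.5 mm / 1000 = -0.0025, -2 mm / 1000 = -0.002.

Emit:
move_arm:
  deltas:
    - [[10, 0, 0, -0.0005, 0], [10, 0, 0, -0.001, 0], [10, 0, 0, -0.0015, 0], [10, 0, 0, -0.002, 0], [10, 0, 0, -0.0025, 0], [10, 0, 0, -0.0025, 0], [10, 0, 0, -0.0025, 0], [10, 0, 0, -0.0025, 0]]

```text
time: 18.45
ee_pos: [0.5662, -0.1829, 0.1262]
orientation: [-0.092, 3.14, -0.0]
ft_force: [-1.5, -0.0, 5.1]
width: 0.272
finger_force: 30.0
```

Converted, 3 mm / 1000 = 0.003, 2.5 mm / 1000 = 0.0025.

Emit:
move_arm:
  deltas:
    - [[10, 0, 0, 0.0005, 0], [10, 0, 0, 0.001, 0], [10, 0, 0, 0.0015, 0], [10, 0, 0, 0.002, 0], [10, 0, 0, 0.0025, 0], [10, 0, 0, 0.003, 0], [10, 0, 0, 0.003, 0], [10, 0, 0, 0.003, 0]]

```text
time: 19.12
ee_pos: [0.5663, -0.183, 0.1239]
orientation: [-0.093, 3.139, -0.001]
ft_force: [-0.9, 2.0, 6.8]
width: 0.277
finger_force: 30.0
```

Converted, 0.8 mm / 1000 = 0.0008, 0.4 mm / 1000 = 0.0004.

Emit:
move_arm:
  deltas:
    - [[10, 0, 0, 0.0004, 0], [10, 0, 0, 0.0008, 0], [10, 0, 0, 0.0008, 0], [10, 0, 0, 0.0008, 0], [10, 0, 0, 0.0008, 0], [10, 0, 0, 0.0008, 0], [10, 0, 0, 0.0008, 0], [10, 0, 0, 0.0008, 0]]

```text
time: 19.78
ee_pos: [0.5664, -0.183, 0.1232]
orientation: [-0.093, 3.139, -0.001]
ft_force: [-2.3, 0.1, 9.0]
width: 0.272
finger_force: 30.0
```

Converted, 0.8 mm / 1000 = 0.0008, 0.4 mm / 1000 = 0.0004.

Emit:
move_arm:
  deltas:
    - [[10, 0, 0, 0.0004, 0], [10, 0, 0, 0.0008, 0], [10, 0, 0, 0.0008, 0], [10, 0, 0, 0.0008, 0], [10, 0, 0, 0.0008, 0], [10, 0, 0, 0.0008, 0], [10, 0, 0, 0.0008, 0], [10, 0, 0, 0.0008, 0]]

```text
time: 20.45
ee_pos: [0.5664, -0.183, 0.1224]
orientation: [-0.093, 3.139, -0.001]
ft_force: [-1.0, 0.4, 9.3]
width: 0.273
finger_force: 30.0
```

Converted, 1 mm / 1000 = 0.001, 0.5 mm / 1000 = 0.0005.

Emit:
move_arm:
  deltas:
    - [[10, 0, 0, 0.0005, 0], [10, 0, 0, 0.001, 0], [10, 0, 0, 0.001, 0], [10, 0, 0, 0.001, 0], [10, 0, 0, 0.001, 0], [10, 0, 0, 0.001, 0], [10, 0, 0, 0.001, 0], [10, 0, 0, 0.001, 0]]

```text
time: 21.12
ee_pos: [0.5664, -0.183, 0.1214]
orientation: [-0.093, 3.139, -0.001]
ft_force: [-1.5, 0.7, 9.0]
width: 0.275
finger_force: 30.0
```

Converted, 1 mm / 1000 = 0.001, 0.5 mm / 1000 = 0.0005.

Emit:
move_arm:
  deltas:
    - [[10, 0, 0, 0.0005, 0], [10, 0, 0, 0.001, 0], [10, 0, 0, 0.001, 0], [10, 0, 0, 0.001, 0], [10, 0, 0, 0.001, 0], [10, 0, 0, 0.001, 0], [10, 0, 0, 0.001, 0], [10, 0, 0, 0.001, 0]]

```text
time: 21.78
ee_pos: [0.5664, -0.183, 0.1205]
orientation: [-0.093, 3.139, -0.001]
ft_force: [-3.4, 1.0, 9.0]
width: 0.276
finger_force: 30.0
```

Converted, 1 mm / 1000 = 0.001, 0.5 mm / 1000 = 0.0005.

Emit:
move_arm:
  deltas:
    - [[10, 0, 0, 0.0005, 0], [10, 0, 0, 0.001, 0], [10, 0, 0, 0.001, 0], [10, 0, 0, 0.001, 0], [10, 0, 0, 0.001, 0], [10, 0, 0, 0.001, 0], [10, 0, 0, 0.001, 0], [10, 0, 0, 0.001, 0]]

```text
time: 22.45
ee_pos: [0.5664, -0.183, 0.1195]
orientation: [-0.093, 3.139, -0.001]
ft_force: [-1.8, 0.9, 8.8]
width: 0.274
finger_force: 30.0
```

Converted, 1 mm / 1000 = 0.001, 0.5 mm / 1000 = 0.0005.

Emit:
move_arm:
  deltas:
    - [[10, 0, 0, 0.0005, 0], [10, 0, 0, 0.001, 0], [10, 0, 0, 0.001, 0], [10, 0, 0, 0.001, 0], [10, 0, 0, 0.001, 0], [10, 0, 0, 0.001, 0], [10, 0, 0, 0.001, 0], [10, 0, 0, 0.001, 0]]

```text
time: 23.12
ee_pos: [0.5663, -0.183, 0.1185]
orientation: [-0.093, 3.139, -0.001]
ft_force: [-1.7, 1.1, 9.1]
width: 0.271
finger_force: 30.0
```

Converted, 1 mm / 1000 = 0.001, 0.5 mm / 1000 = 0.0005.

Emit:
move_arm:
  deltas:
    - [[10, 0, 0, 0.0005, 0], [10, 0, 0, 0.001, 0], [10, 0, 0, 0.001, 0], [10, 0, 0, 0.001, 0], [10, 0, 0, 0.001, 0], [10, 0, 0, 0.001, 0], [10, 0, 0, 0.001, 0], [10, 0, 0, 0.001, 0]]

```text
time: 23.78
ee_pos: [0.5664, -0.183, 0.1173]
orientation: [-0.093, 3.139, -0.001]
ft_force: [-2.1, 1.7, 9.2]
width: 0.276
finger_force: 30.0
```

Converted, 0.8 mm / 1000 = 0.0008, 0.4 mm / 1000 = 0.0004.

Emit:
move_arm:
  deltas:
    - [[10, 0, 0, 0.0004, 0], [10, 0, 0, 0.0008, 0], [10, 0, 0, 0.0008, 0], [10, 0, 0, 0.0008, 0], [10, 0, 0, 0.0008, 0], [10, 0, 0, 0.0008, 0], [10, 0, 0, 0.0008, 0], [10, 0, 0, 0.0008, 0]]

```text
time: 24.45
ee_pos: [0.5664, -0.183, 0.1166]
orientation: [-0.093, 3.139, -0.001]
ft_force: [-2.1, 1.7, 8.9]
width: 0.272
finger_force: 30.0
```

Converted, 0.8 mm / 1000 = 0.0008, 0.4 mm / 1000 = 0.0004.

Emit:
move_arm:
  deltas:
    - [[10, 0, 0, 0.0004, 0], [10, 0, 0, 0.0008, 0], [10, 0, 0, 0.0008, 0], [10, 0, 0, 0.0008, 0], [10, 0, 0, 0.0008, 0], [10, 0, 0, 0.0008, 0], [10, 0, 0, 0.0008, 0], [10, 0, 0, 0.0008, 0]]

```text
time: 25.12
ee_pos: [0.5664, -0.183, 0.116]
orientation: [-0.093, 3.139, -0.001]
ft_force: [-1.4, 0.6, 10.7]
width: 0.273
finger_force: 30.0
```

Converted, 0.7 mm / 1000 = 0.0007, 0.4 mm / 1000 = 0.0004.

Emit:
move_arm:
  deltas:
    - [[10, 0, 0, 0.0004, 0], [10, 0, 0, 0.0007, 0], [10, 0, 0, 0.0007, 0], [10, 0, 0, 0.0007, 0], [10, 0, 0, 0.0007, 0], [10, 0, 0, 0.0007, 0], [10, 0, 0, 0.0007, 0], [10, 0, 0, 0.0007, 0]]

```text
time: 25.78
ee_pos: [0.5664, -0.183, 0.116]
orientation: [-0.093, 3.139, -0.001]
ft_force: [-3.0, 1.8, 12.1]
width: 0.272
finger_force: 30.0
```

Converted, -4 mm / 1000 = -0.004, -3 mm / 1000 = -0.003.

Emit:
move_arm:
  deltas:
    - [[10, 0, 0, -0.0005, 0], [10, 0, 0, -0.001, 0], [10, 0, 0, -0.002, 0], [10, 0, 0, -0.003, 0], [10, 0, 0, -0.004, 0], [10, 0, 0, -0.004, 0], [10, 0, 0, -0.004, 0], [10, 0, 0, -0.004, 0]]

```text
time: 26.45
ee_pos: [0.5663, -0.183, 0.1181]
orientation: [-0.092, 3.14, -0.0]
ft_force: [-1.1, 0.7, 4.6]
width: 0.274
finger_force: 30.0
```

Converted, -2 mm / 1000 = -0.002, -1.5 mm / 1000 = -0.0015.

Emit:
move_arm:
  deltas:
    - [[10, 0, 0, -0.0005, 0], [10, 0, 0, -0.001, 0], [10, 0, 0, -0.0015, 0], [10, 0, 0, -0.002, 0], [10, 0, 0, -0.002, 0], [10, 0, 0, -0.002, 0], [10, 0, 0, -0.002, 0], [10, 0, 0, -0.002, 0]]

```text
time: 27.12
ee_pos: [0.566, -0.1828, 0.1184]
orientation: [0.091, -3.14, -0.001]
ft_force: [4.8, -3.5, -11.0]
width: 0.275
finger_force: 30.0
```

Pulling up now meets firm tension (-11 N) with almost no travel, so the nozzle is locked. I'll ease off and then let go.

Converted, 1.2 mm / 1000 = 0.0012, 0.6 mm / 1000 = 0.0006.

Emit:
move_arm:
  deltas:
    - [[10, 0, 0, 0.0006, 0], [10, 0, 0, 0.0012, 0], [10, 0, 0, 0.0012, 0], [10, 0, 0, 0.0012, 0], [10, 0, 0, 0.0012, 0], [10, 0, 0, 0.0012, 0], [10, 0, 0, 0.0012, 0], [10, 0, 0, 0.0012, 0]]

```text
time: 27.78
ee_pos: [0.566, -0.1828, 0.1183]
orientation: [0.092, -3.14, -0.0]
ft_force: [3.1, -3.7, -10.3]
width: 0.275
finger_force: 30.0
```

Emit:
move_arm:
  deltas:
    - [[26, 0, 0, 0, 0], [30, 0, 0, 0, 0], [40, 0, 0, 0, 0], [55, 0, 0, 0, 0], [60, 0, 0, 0, 0], [60, 0, 0, 0, 0], [60, 0, 0, 0, 0], [60, 0, 0, 0, 0]]

```text
time: 28.45
ee_pos: [0.566, -0.1829, 0.119]
orientation: [0.092, -3.14, 0.0]
ft_force: [0.3, -0.0, 0.5]
width: 0.662
finger_force: 0.0
```

Converted, -100 mm / 1000 = -0.1, -85 mm / 1000 = -0.085.

Emit:
move_arm:
  deltas:
    - [[60, 0, 0, -0.002, 0], [60, 0, 0, -0.008, 0], [60, 0, 0, -0.02, 0], [60, 0, 0, -0.04, 0], [60, 0, 0, -0.06, 0], [60, 0, 0, -0.085, 0], [60, 0, 0, -0.1, 0], [60, 0, 0, -0.1, 0]]

```text
time: 29.12
ee_pos: [0.5682, -0.1835, 0.2238]
orientation: [-0.093, 3.132, -0.003]
ft_force: [0.7, -0.2, 1.2]
width: 0.687
finger_force: 0.0
```

```bash
python3 go.py 567 -182.6 146 93.4
python3 - <<'E'
from h import *
s=grab('scene');c=grab('wrist')
a=cv2.resize(s['color'][150:300,170:300],(390,450));b=cv2.resize(c['color'][180:330,240:370],(390,450))
save(np.hstack([a,b]),'end')
Q=cloud(s);Q[s['range_z']<=0]=np.nan
p=Q.reshape(-1,3)*1000;p=p[(np.hypot(p[:,0]-570,p[:,1]+182)<20)&(p[:,2]<200)];print('top z',np.nanpercentile(p[:,2],[95,99]))
E
```

```text
t 29.12 pos [ 568.2 -183.5  223.8] yaw 93.4 tilt [-0.008 -0.002 -1.   ] F [ 0.7 -0.2  1.2] w 59.8 ff 0.0
delta [ 1.8  1.1 77.8] twist -0.0
top z [160.69060462 163.51051476]
```

View pics/end.png

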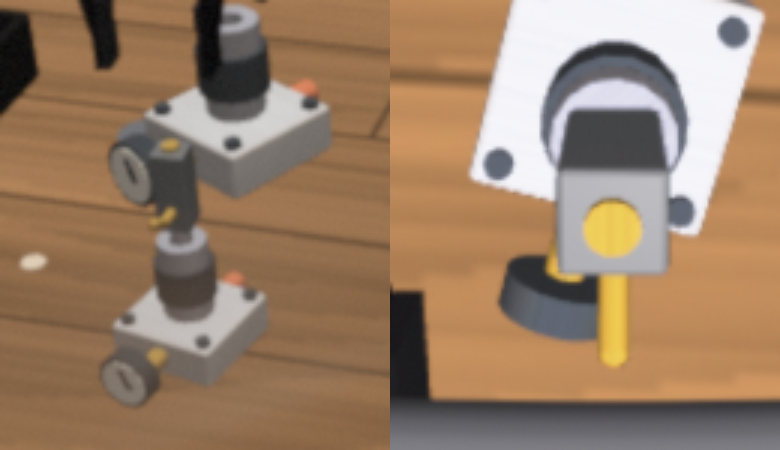

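The nozzle stands upright in the small coupling, with the gripper clear. Its top is at about 162 mm, which puts the tip about 44 mm deep, so it stayed locked after release.

```bash
python3 -c "
from cell import arm
print(arm.close_job())"
```

```text
the job is handed in; nothing more can be done
None
```

The nozzle is locked upright in the smaller outlet's coupling, about 44 mm deep; it held against a pull of about 10 N, and I released it and handed the job in at about 29 s, though no verdict came back.

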